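# Shut the vent flap of the divider screen with the hook pole

### The job

Take the hook pole from its rest, put its hook through the ring eye of the open vent flap in the divider screen and pull the flap fully shut with it, gently: keep the pole's force on the screen and flap under about 20 N and do not touch the screen or flap with the robot itself. Then unhook the pole and lay it back in both saddles of its rest as it was, hook at the same end, leaving the flap shut and everything else on the table where it is.

Things in the scene. Friction and masses are not known exactly. Their poses are not given: they have to be found in the camera images.
- pole_mid (a point): Centre of the loose hook pole's shaft: a plain wooden bar, section 16 x 16 mm, 340 mm long along its y axis, about 140 g with hook, lying level in the rest at the start with z up. The hook is at the +y end.
- pole_end (a point): Centre of the shaft's +y end, 170 mm from pole_mid, same axes. A steel hook of 8 mm round wire leaves it: a straight stem along +y, then a level peg bent square to +x, reaching to x = +38 mm. The peg's centre line is 19 to 49 mm from this point along y (34 nominal), at z = 0: the telescopic stem may be clamped anywhere in that range; it holds against about 40 N.
- rest_mid (a point): Where the pole's centre lies when home in its rest, 53 mm above the table; the pole lies along y, hook at the +y end. The rest is a fixed plywood base 100 x 290 x 12 mm with two U saddles at y = -125 and +125 mm, each 16 mm thick along y: floor 45 mm above the table, cheeks to 65 mm, 32 mm apart in x. Between the saddles the pole can be grasped from above.
- frame_mark (a point): Mid-point of the flap's hinge line on the fixed wooden divider screen, 130 mm above the table. x runs along the hinge, z up, y through the screen away from the pole's side. The screen is 340 mm wide, 26 mm thick, 345 mm high, its opening 230 mm wide, from 124 to 325 mm above the table; two feet 20 mm high reach 75 mm either way in y.
- flap (a joint): Angle of the vent flap: 0 = shut, upright in the frame at a hard stop; grows as its top leans away to the screen's +y side (stop 1.05), starting at 0.6 to 0.95. Stiff friction hinge with a spring towards open: stays where it is left, also when shut. Needs about 4 N at the eye when open, 7 to 8 N nearly shut.
- eye (a point): Centre of the steel ring eye on the flap's -y face: 5 mm wire, 30 mm clear inside, 40 mm outside. The hole's axis is along x (the hinge), so a peg enters sideways. Shut, the eye is 30 mm to -y of and 145 mm above the hinge line, and turns about it with the flap, a white, grey-faced panel 216 mm wide, 12 mm thick, 7 to 187 mm from the hinge line, its face 24 mm behind the eye's centre.
- tube0: bystander: upright cardboard tube, 44 mm across, 100 mm high, origin at its underside
- tube1: bystander: another such tube
- tube2: bystander: another such tube
- glue0: bystander: glue bottle 48 mm across, 140 mm high, origin at its underside
- glue1: bystander: glue bottle 44 mm across, 130 mm high, origin at its underside
- coil: bystander: ring of cardboard strip 70 mm across, 16 mm high, origin at its underside

How it is judged:
By the outcome, as a careful person would: the job done as asked, in the order asked, and still so for the second after the job is handed in, with the robot touching nothing.
It also fails if it takes over 67 s, if anything falls off the work surface, if the arm or the gripper's body presses on something with over 40 N, if the wrist force passes 120 N, or if a joint passes its speed limit or range.

### The arm

A 6-joint arm with a two-finger parallel gripper is mounted at the origin on the work surface. World frame = base frame: x ahead of the robot, y to its left, z up, the work surface at z = 0. Lengths are in mm, angles in degrees, forces in N, time in s.
With the tool pointing down it reaches from about 300 to 850 mm from the base axis. Payload 4.2 kg.
Tool frame: the origin (TCP) lies on the centre line of the jaws, within the pads' length; the fingertips stand 14 mm ahead of it and the grasp point (between the pads) lies 5 mm behind it; z points along the fingers, y is the line along which they close (so a half turn about z gives the same grasp; the last joint's range is limited). The gripper opens to 91 mm and grips with 3 to 60 N. Pads are 32 mm wide; open, the fingers measure 118 mm over their backs; the gripper's body (76 mm by 178 mm) begins 60 mm behind the grasp point.
Start: joints at [-70.015, 18.312, 89.639, -0, 72.044, -1.146], TCP at [207.289, -536.352, 227.976] pointing down, gripper open.
Joint ranges: [-177.97, 177.97], [-48.28, 115.42], [12.27, 149.76], [-77.06, 257.06], [2.81, 150.46], [-146.56, 146.56]. Speed limits (degrees/s): [147.25, 147.25, 180, 180, 180, 180].

### API

Orientations are given as [roll, pitch, yaw] about the fixed x, y, z axes, in that order (R = Rz(yaw) Ry(pitch) Rx(roll)).
In Python, from workcell import env gives the robot as it stands.
- The arm moves only by the tool arm_command, never from a script. Its argument "motion" is a list of rows, each an object with "offset": the shift along the tool's x, y, z in m, a list of three; "spin": the turn about the tool's z in rad. In form: [{"offset": [tx, ty, tz], "spin": spin}, ...]. A call has 1 to 5 rows; each row shifts and turns the commanded pose from where the row before left it, along the tool's axes as they then stand; what a row does not reach is not made up. A row lasts 1/8 s, in which the tool goes at most 62.5 mm and 10.7 degrees, less where a joint would pass 70% of its speed; a pose out of reach is approached as far as the arm can. A call with a gripper value outside its range is refused whole. "jaw" is the finger opening in m, from 0 to 0.0912, set as the call begins (left out, the last holds). The fingers move at their own pace and stop on an object; "newtons" is the grip in N (left out, the last holds). Time passes only in rows, so rows that do not move let the fingers close. It gives the time, the measured TCP pose, the force, the opening and the grip force at its end, in the units of the state.
- env.state(): the state, without advancing time (a new reading comes with each control period).
- env.grab_frame(name): name is "side" or "top"; returns (picture, depth): 480x640x3 uint8, blue, green, red; 480x640 float32, mm along the optical axis (not along the pixel's ray), 0 where there is no reading.
- env.camera_model(name): a dict with "fx", "fy", "cx", "cy" (pixels), "k1" (the pictures are not rectified: a ray, as slopes to the right and down, at radius r is drawn at 1 + k1 r^2 times it, then the intrinsics apply), "eye" and "rotation" of the camera in the world. Camera axes: x right, y down, z forward; pixel columns grow to the right and rows downward; lengths in mm; the calibration is good to about 2 mm. A picture is of the moment at which its call begins. camera_model takes no time and is no camera call.
- env.job_done(): hands the job in; it is judged then, once.
Trained networks look in the newest picture that a camera, given by its name, has taken for a name from the list of things; names that differ only in an ending like _2 or _b are one class to them, and where a whole thing is asked for, a point or a joint stands for the part that bears it (a point fixed in the world has none). Each returns a list of dicts, best first, with "score" (0 to 1); they miss things now and then, are a little off and sometimes report something else, mostly with a low value. They report only what shows in the picture. A call takes as long as a camera call.
- env.boxes_of(camera, target): "bbox" ([left, top, right, bottom] in pixels, round what is visible of it).
- env.pinpoint(camera, target): "location" ([column, row] in pixels: a listed point, or the origin of a listed thing).
The state is a dict: "time_s": time; "qpos": joint angles; "qvel": joint speeds; "effort": joint torques, N m; "ee_pos": TCP position; "ee_rot": TCP orientation; "force": force on the tool from outside, world axes, zero at the start; "torque": the same for the moment, N m; "gripper_width": finger opening in mm; "gripper_force": force on a finger pad.
Only numpy, scipy, OpenCV 4.12 (cv2) and the standard library are available. Lean on these libraries where they do the work, as an engineer would, in place of code of your own. Each camera call takes 0.05 s, during which the arm holds its last target. There are 200 camera calls.

## Working session

There is one attempt and no reset: what is moved stays moved. The work goes in short steps, Python scripts to look and compute and a tool call to move; the robot and the scene stay as the last step left them, time stands still between calls to the robot, and variables do not carry over. Pictures are saved under pics/ and viewed, at most 12 in all, crops included, and the job is handed in when it is done.

Besides the shell and the picture viewer there is one more tool, called after "Call:" as name(argument=value, ...) on one line, values as JSON. arm_command: Moves the arm, as the interface text tells. Its arguments: {"type":"object","properties":{"motion":{"type":"array"},"jaw":{"type":"number"},"newtons":{"type":"number"}},"required":["motion"]}

```bash
mkdir -p pics; cat > h.py <<'E'
import numpy as np, cv2
from workcell import env
from scipy.spatial.transform import Rotation as Ro
def px2ray(m,u,v):
    K=np.array([[m['fx'],0,m['cx']],[0,m['fy'],m['cy']],[0,0,1.]])
    a,b=(u-m['cx'])/m['fx'],(v-m['cy'])/m['fy']
    x,y=a,b
    for _ in range(20):
        s=1+m['k1']*(x*x+y*y); x,y=a/s,b/s
    return np.array([x,y,1.])
def world(m,u,v,d): return np.array(m['eye'])+np.array(m['rotation'])@(px2ray(m,u,v)*d)
def onz(m,u,v,z):
    r=np.array(m['rotation'])@px2ray(m,u,v); e=np.array(m['eye'],float); return e+r*(z-e[2])/r[2]
def proj(m,P):
    c=np.array(m['rotation']).T@(np.array(P,float)-np.array(m['eye'])); x,y=c[0]/c[2],c[1]/c[2]; s=1+m['k1']*(x*x+y*y)
    return np.array([m['cx']+m['fx']*x*s,m['cy']+m['fy']*y*s])
def tri(ms,uvs):
    A=np.zeros((3,3));b=np.zeros(3)
    for m,(u,v) in zip(ms,uvs):
        r=np.array(m['rotation'])@px2ray(m,u,v); r/=np.linalg.norm(r); Q=np.eye(3)-np.outer(r,r); A+=Q; b+=Q@np.array(m['eye'])
    return np.linalg.solve(A,b)
E
python3 - <<'E'
from h import *
M={n:env.camera_model(n) for n in('side','top')}
D={}
for n in M:
    p,d=env.grab_frame(n); D[n]=d; cv2.imwrite(f'pics/{n}0.png',p); print(n,{k:np.round(v,3).tolist() for k,v in M[n].items()})
for t in ['pole_mid','pole_end','rest_mid','frame_mark','eye','flap','tube0','glue0','coil']:
    for n in M:
        try:
            for r in env.pinpoint(n,t)[:4]:
                u,v=r['location']; d=D[n][int(np.clip(round(v),0,479)),int(np.clip(round(u),0,639))]
                print(t,n,round(r['score'],2),np.round([u,v],1),np.round(world(M[n],u,v,d),0) if d>0 else None)
        except Exception as e: print(t,n,e)
print(env.state())
E
```

```text
side {'fx': 501.606, 'fy': 501.606, 'cx': 322.282, 'cy': 245.131, 'k1': -0.08, 'eye': [273.639, -842.393, 1210.295], 'rotation': [-139.555, 0.477, -21.897]}
top {'fx': 474.66, 'fy': 474.66, 'cx': 312.426, 'cy': 238.818, 'k1': -0.003, 'eye': [351.206, 3.048, 1259.922], 'rotation': [-167.523, 0.332, -98.291]}
pole_mid side 0.55 [298.5 336.1] [-19559. -20675. -18622.]
pole_mid top 0.57 [384.8 296.4] [-153569. -153917. -152660.]
pole_end side 0.89 [290.2 280.9] [-18199. -19315. -17263.]
pole_end top 0.9 [318.7 284.9] [-120723. -121072. -119815.]
pole_end top 0.65 [201.7 264.6] [-67757. -68105. -66849.]
rest_mid side 0.97 [294.4 334.1] [-18136. -19252. -17199.]
rest_mid top 0.9 [387.8 291.9] [-148990. -149338. -148081.]
frame_mark side 0.74 [285.1 195.4] [-17809. -18925. -16872.]
eye side 0.57 [273.4 147.7] [-11295. -12411. -10358.]
eye top 0.78 [160.8 258.3] [-44206. -44555. -43298.]
flap side it knows: coil, eye, frame_mark, glue, pole_end, pole_mid, rest_mid, tube
flap top it knows: coil, eye, frame_mark, glue, pole_end, pole_mid, rest_mid, tube
tube0 side 0.68 [382.5 339. ] [-51608. -
[... 674 characters left out ...]
3. -114371. -113114.]
{'time_s': 0.9, 'qpos': array([-7.00156009e+01,  1.83101803e+01,  8.96394758e+01,  1.15810524e-03,
        7.20447342e+01, -1.14689424e+00]), 'qvel': array([-0.05468254, -0.02661429, -0.06495436, -0.05384835,  0.06362047,
        0.06979685]), 'effort': array([ 3.86725269e-04, -4.12341499e+01, -2.32232648e+01,  7.29864207e-02,
        3.76796653e-02,  2.03838943e-05]), 'ee_pos': array([ 207.29004632, -536.34056536,  227.98995109]), 'ee_rot': array([ 1.79994369e+02, -9.89234033e-04,  2.11309365e+01]), 'force': array([-0.07963699, -0.08257829, -0.20966204]), 'torque': array([-0.0098257 , -0.00452566,  0.0486863 ]), 'gripper_force': 0.0, 'gripper_width': 91.61066401718118}
```

```bash
cat >> h.py <<'E'
def cam(n):
    m=dict(env.camera_model(n)); m['rotation']=Ro.from_euler('xyz',m['rotation'],degrees=True).as_matrix(); return m
M={n:cam(n) for n in('side','top')}
E
python3 - <<'E'
from h import *
print(M['side']['rotation'].round(2).tolist(),M['top']['rotation'].round(2).tolist())
P={'rest':((294.4,334.1),(387.8,291.9)),'pmid':((298.5,336.1),(384.8,296.4)),'pend':((290.2,280.9),(318.7,284.9)),'eye':((273.4,147.7),(160.8,258.3))}
for k,(a,b) in P.items():
    print(k,tri([M['side'],M['top']],[a,b]).round(1),onz(M['side'],*a,53).round(1),onz(M['top'],*b,53).round(1))
print('fm',onz(M['side'],285.1,195.4,130))
for k in [(382.5,339),(368.2,305.7),(357.1,273.3),(392.4,396.3),(331.3,265.8)]: print('s',onz(M['side'],*k,0).round(0))
for k in [(307,209),(389,213),(352,215),(457,220),(154,313),(284.5,235.8)]: print('t',onz(M['top'],*k,0).round(0))
E
```

```text
[[0.93, -0.29, 0.24], [-0.37, -0.7, 0.6], [-0.01, -0.65, -0.76]] [[-0.14, -0.97, 0.21], [-0.99, 0.14, -0.03], [-0.01, -0.22, -0.98]]
rest [ 448.2 -194.2   74.3] [ 449.3 -182.    53. ] [ 452. -198.   53.]
pmid [ 449.9 -189.8   50.5] [ 457.3 -191.7   53. ] [ 441.9 -188.4   53. ]
pend [493.4 -26.6  71.5] [497.5 -13.4  53. ] [495.1 -27.   53. ]
eye [570.1 298.1 281.5] [641.8 578.5  53. ] [622.5 366.9  53. ]
fm [577.6517349  247.00994347 130.        ]
s [ 676. -258.    0.]
s [ 686. -144.    0.]
s [705. -25.   0.]
s [ 626. -417.    0.]
s [644.  31.   0.]
t [714. -27.   0.]
t [ 669. -249.    0.]
t [ 679. -147.    0.]
t [ 623. -429.    0.]
t [491. 412.   0.]
t [648.  44.   0.]
```

View pics/side0.png

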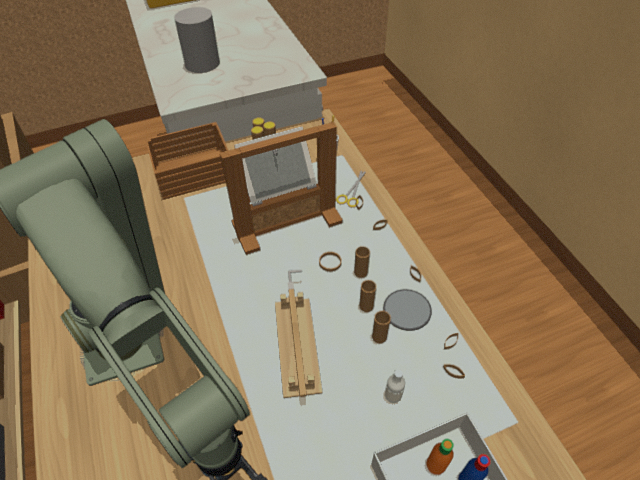

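View pics/top0.png

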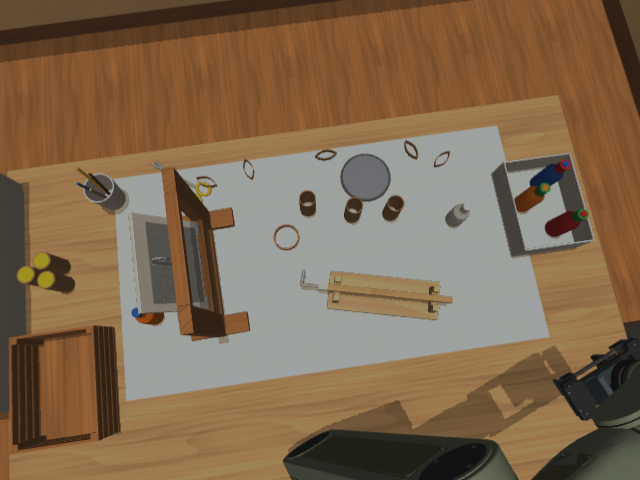

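```bash
python3 - <<'E'
from h import *
t=cv2.imread('pics/top0.png'); s=cv2.imread('pics/side0.png')
a=cv2.resize(t[258:330,290:460],None,fx=4.7,fy=4.7,interpolation=cv2.INTER_CUBIC)
b=cv2.resize(t[225:295,145:225],None,fx=3.6,fy=3.6,interpolation=cv2.INTER_CUBIC)
c=cv2.resize(s[120:190,230:345],None,fx=3.6,fy=3.6,interpolation=cv2.INTER_CUBIC)
im=np.zeros((600,800,3),np.uint8); im[:a.shape[0],:a.shape[1]]=a[:,:800]; im[345:345+252,:288]=b; im[345:345+252,300:714]=c
cv2.imwrite('pics/z1.png',im)
_,d=env.grab_frame('top');_,ds=env.grab_frame('side')
np.savez('d0.npz',t=d,s=ds)
# depth heights along the pole
G=np.array([[world(M['top'],u,v,d[v,u]) for u in range(290,460)] for v in range(258,330)])
z=G[...,2]
m=(z>56)&(z<64); pts=G[m]; 
print(len(pts))
for lo,hi in((50,75),(36,75)):
    m=(z>lo)&(z<hi); p=G[m]; print(np.histogram(p[:,2],20))
# screen depth points: top rail
G=np.array([[world(M['top'],u,v,d[v,u]) for u in range(100,260)] for v in range(150,350)]).reshape(-1,3)
p=G[(G[:,2]>335)&(G[:,2]<355)]; r=cv2.minAreaRect(p[:,:2].astype(np.float32)); print('rail',len(p),r,cv2.boxPoints(r).round(1).tolist())
G=np.array([[world(M['side'],u,v,ds[v,u]) for u in range(150,360)] for v in range(90,250)]).reshape(-1,3)
p=G[(G[:,2]>335)&(G[:,2]<355)]; r=cv2.minAreaRect(p[:,:2].astype(np.float32)); print('rail side',len(p),r,cv2.boxPoints(r).round(1).tolist())
for n in M:
  for q in('eye','pole_mid','pole_end','rest_mid','frame_mark'):
    print(n,q,[(round(r['score'],2),np.round(r['location'],1)) for r in env.pinpoint(n,q)])
E
```

```text
928
(array([ 12,  14,  12,  24,  36,  44,  71,  83, 127, 170, 136, 150, 111,
        74,  48,  38,  17,  12,   4,   3]), array([50.2359148 , 51.22004174, 52.20416869, 53.18829564, 54.17242258,
       55.15654953, 56.14067648, 57.12480342, 58.10893037, 59.09305732,
       60.07718426, 61.06131121, 62.04543815, 63.0295651 , 64.01369205,
       64.99781899, 65.98194594, 66.96607289, 67.95019983, 68.93432678,
       69.91845373]))
(array([ 10,   4,   9,  12,  31,  23,  18,  14,  16,  24,  41,  78, 140,
       251, 256, 199, 102,  55,  21,   6]), array([36.05390391, 37.7471314 , 39.44035889, 41.13358638, 42.82681387,
       44.52004136, 46.21326886, 47.90649635, 49.59972384, 51.29295133,
       52.98617882, 54.67940631, 56.3726338 , 58.06586129, 59.75908878,
       61.45231627, 63.14554376, 64.83877125, 66.53199874, 68.22522624,
       69.91845373]))
rail 2388 ((575.622802734375, 246.78286743164062), (340.4371337890625, 27.696218490600586), 1.7986705303192139) [[405.1000061035156, 255.3000030517578], [405.8999938964844, 227.60000610351562], [746.2000122070312, 238.3000030517578], [745.2999877929688, 266.0]]
rail side 1122 ((575.7916259765625, 246.44833374023438), (341.8798828125, 39.269962310791016), 0.27539533376693726) [[404.79998779296875, 265.29998779296875], [404.8999938964844, 226.0], [746.7999877929688, 227.60000610351562], [746.5999755859375, 266.8999938964844]]
side eye []
side pole_mid [(0.72, array([298.7, 334.8]))]
side pole_end [(0.55, array([290.1, 284.8]))]
side rest_mid [(0.56, array([298.1, 334.5])), (0.5, array([298. , 334.5]))]
side frame_mark [(0.73, array([282.9, 195.8]))]
top eye [(0.98, array([161.6, 259.8]))]
top pole_mid [(0.97, array([386.4, 292.8]))]
top pole_end [(0.56, array([316.8, 285.3]))]
top rest_mid [(0.63, array([387.8, 290.6]))]
top frame_mark [(0.89, array([201.6, 260.7]))]
```

View pics/z1.png

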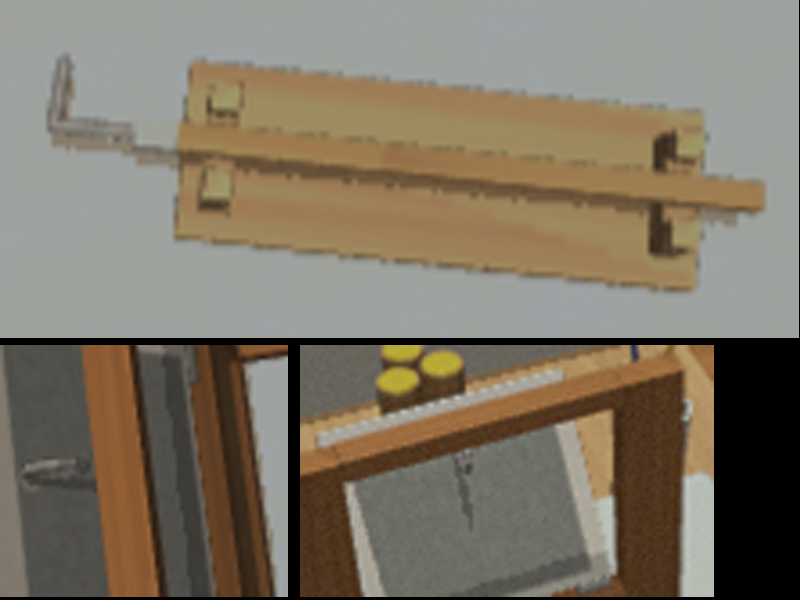

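```bash
python3 - <<'E'
from h import *
d=np.load('d0.npz'); d={'top':d['t'],'side':d['s']}
def cloud(n,u0,u1,v0,v1):
    return np.array([[world(M[n],u,v,d[n][v,u]) for u in range(u0,u1)] for v in range(v0,v1)]).reshape(-1,3)
mid=onz(M['top'],386.2,293.5,61); 
T=onz(M['top'],452.8,299.5,57);E=onz(M['top'],318.7,285.5,57); print('tail',T.round(1),'end',E.round(1),np.linalg.norm(T-E))
for p in[(303.8,270.8),(303.2,284.6)]: print('peg',onz(M['top'],*p,53).round(1))
for n,w in(('top',(290,460,258,330)),('side',(265,330,260,405))):
    G=cloud(n,*w); a=E-T;a/=np.linalg.norm(a); c=(T+E)/2; 
    q=G-c; off=q[:,0]*a[1]-q[:,1]*a[0]; s=q@a
    m=(abs(off)<11)&(G[:,2]>54)&(G[:,2]<68)&(abs(s)<172)
    p=G[m]; vx,vy,x0,y0=cv2.fitLine(p[:,:2].astype(np.float32),cv2.DIST_HUBER,0,.01,.01).ravel(); sg=np.sign(vy)
    ss=(p[:,:2]-[x0,y0])@[vx*sg,vy*sg]
    print(n,'pole yaw',np.degrees(np.arctan2(vy*sg,vx*sg))-90,'c',x0,y0,'ends',(np.array([x0,y0])+ss.min()*sg*np.array([vx,vy])).round(1),(np.array([x0,y0])+ss.max()*sg*np.array([vx,vy])).round(1),'z',np.median(p[:,2]))
    b=G[(G[:,2]>8)&(G[:,2]<18)]; r=cv2.minAreaRect(b[:,:2].astype(np.float32)); print(' base',len(b),r)
for n,w in(('top',(100,260,150,350)),('side',(150,360,90,250))):
    G=cloud(n,*w); p=G[(G[:,2]>338)&(G[:,2]<352)&(abs(G[:,1]-247)<20)]
    xs=np.arange(410,740,10); ys=[np.median(p[abs(p[:,0]-x)<5][:,1]) for x in xs]; f=np.polyfit(xs,ys,1); print(n,'rail slope deg',np.degrees(np.arctan(f[0])),'y at 576',np.polyval(f,576),'x range',np.percentile(p[:,0],[.5,99.5]),'z',np.median(p[:,2]))
    # flap panel face
    rel=G-[576,247,130]; m=(abs(rel[:,0])<85)&(rel[:,1]>25)&(rel[:,2]>15)&(rel[:,2]<180); q=rel[m]
    if len(q)>50:
        f=np.polyfit(q[:,2],q[:,1],1); r_=q[:,1]-np.polyval(f,q[:,2]); k=abs(r_)<8; f=np.polyfit(q[k,2],q[k,1],1); print(n,'flap',len(q),'tilt rad',np.arctan(f[0]),f)
# eye by model
from scipy.optimize import least_squares
for uv in[(160.8,258.3),(161.6,259.8)]:
  for yaw in(0,1.5):
    R=Ro.from_euler('z',yaw,degrees=True).as_matrix()
    P=lambda th,x:np.array([576,247,130])+R@[x,-30*np.cos(th)+145*np.sin(th),145*np.cos(th)+30*np.sin(th)]
    s=least_squares(lambda v:proj(M['top'],P(v[0],v[1]*100))-uv,[.8,0]); print('eye',s.x,P(s.x[0],s.x[1]*100).round(1),proj(M['side'],P(s.x[0],s.x[1]*100)).round(1))
E
```

```text
tail [ 409.1 -355.9   57. ] end [493.1 -26.7  57. ] 339.7884273894101
peg [536.5   5.5  53. ]
peg [501.6  12.   53. ]
top pole yaw -14.368919 c 451.56366 -188.89229 ends [ 409.2 -354.2] [493.6 -24.8] z 60.06366623301119
 base 2824 ((478.81536865234375, -151.04837036132812), (383.977783203125, 134.30398559570312), 75.75848388671875)
side pole yaw -14.363266 c 447.68692 -204.24236 ends [ 409.2 -354.4] [493.6 -24.8] z 62.10789208009919
 base 2531 ((461.29266357421875, -121.53422546386719), (456.6171569824219, 189.92596435546875), 64.99177551269531)
top rail slope deg 1.8752183774288875 y at 576 246.30382657694938 x range [406.77582096 742.74461633] z 344.1056476132419
top flap 2969 tilt rad 0.6455858133992358 [  0.75326246 -14.65277655]
side rail slope deg 1.9182033645298762 y at 576 243.34460791949203 x range [406.21993959 742.06113479] z 346.41973367795435
side flap 2632 tilt rad -1.0066083920630347 [ -1.58028064 252.57897638]
eye [ 0.5867934  -0.01702223] [574.3 302.3 267.4] [275.  150.2]
eye [ 0.58700503 -0.00251228] [574.3 302.3 267.3] [275.  150.2]
eye [ 0.57491388 -0.05327771] [570.7 300.7 268. ] [274.  150.7]
eye [ 0.57590492 -0.03908874] [570.7 300.7 267.9] [274.  150.7]
```

```bash
cat > plan.py <<'E'
from h import *
def plan(wps):
    """wps: (x,y,z,yaw,nrows) ; prints rows from the current measured pose, mm in tool axes before each row's spin"""
    s=env.state(); p=np.array(s['ee_pos']); yaw=s['ee_rot'][2]
    print('t',round(s['time_s'],2),'at',p.round(1),np.round(s['ee_rot'],2),'F',np.round(s['force'],1),'w',round(s['gripper_width'],1))
    for x,y,z,w,n in wps:
        t=np.array([x,y,z]); dp=(t-p)/n; dw=(w-yaw)/n
        for i in range(n):
            R=Ro.from_euler('xyz',[180,0,yaw],degrees=True).as_matrix()
            print(np.round(R.T@dp/1000,4).tolist(),round(-np.radians(dw),4)); yaw+=dw
        p=t; yaw=w
        print('--')
E
python3 - <<'E'
from plan import *
plan([(451.3,-190,200,75.7,10),(451.3,-190,48,75.7,5)])
E
```

```text
t 1.5 at [ 207.3 -536.4  228. ] [180.     0.    21.13] F [-0.2 -0.1  0.3] w 91.4
[0.0352, -0.0235, 0.0028] -0.0952
[0.0373, -0.0201, 0.0028] -0.0952
[0.0391, -0.0164, 0.0028] -0.0952
[0.0404, -0.0126, 0.0028] -0.0952
[0.0415, -0.0087, 0.0028] -0.0952
[0.0421, -0.0047, 0.0028] -0.0952
[0.0424, -0.0007, 0.0028] -0.0952
[0.0422, 0.0033, 0.0028] -0.0952
[0.0417, 0.0073, 0.0028] -0.0952
[0.0408, 0.0113, 0.0028] -0.0952
--
[0.0, -0.0, 0.0304] -0.0
[0.0, -0.0, 0.0304] -0.0
[0.0, -0.0, 0.0304] -0.0
[0.0, -0.0, 0.0304] -0.0
[0.0, -0.0, 0.0304] -0.0
--
```

Call:
arm_command(motion=[{"offset":[0.035,-0.0235,0.003],"spin":-0.095},{"offset":[0.037,-0.02,0.003],"spin":-0.095},{"offset":[0.039,-0.0165,0.003],"spin":-0.095},{"offset":[0.0405,-0.0125,0.003],"spin":-0.095},{"offset":[0.0415,-0.0085,0.003],"spin":-0.095}], jaw=0.06, newtons=45)

```text
time_s: 2.12
ee_pos: [329.8, -362.6, 213.0]
ee_rot: [180.0, 0.0, 48.5]
force: [-0.3, 0.6, -0.3]
gripper_width: 59.7
gripper_force: 0.0
```

Call:
arm_command(motion=[{"offset":[0.042,-0.0045,0.003],"spin":-0.095},{"offset":[0.0425,-0.0005,0.003],"spin":-0.095},{"offset":[0.042,0.0035,0.003],"spin":-0.095},{"offset":[0.0415,0.0075,0.003],"spin":-0.095},{"offset":[0.041,0.0115,0.003],"spin":-0.095}])

```text
time_s: 2.75
ee_pos: [452.9, -190.3, 198.1]
ee_rot: [180.0, 0.0, 75.7]
force: [-0.2, -0.9, -0.3]
gripper_width: 60.2
gripper_force: 0.0
```

Call:
arm_command(motion=[{"offset":[0,0,0],"spin":0},{"offset":[0,0,0],"spin":0}])

```text
time_s: 3.0
ee_pos: [451.9, -191.8, 198.0]
ee_rot: [-180.0, 0.0, 75.6]
force: [0.4, -0.9, 0.1]
gripper_width: 60.1
gripper_force: 0.0
```

```bash
python3 - <<'E'
from plan import *
plan([(451.3,-190,48,75.7,5)])
E
```

```text
t 3.0 at [ 451.9 -191.8  198. ] [-1.7999e+02  4.0000e-02  7.5550e+01] F [ 0.4 -0.9  0.1] w 60.1
[0.0003, -0.0002, 0.03] -0.0005
[0.0003, -0.0002, 0.03] -0.0005
[0.0003, -0.0002, 0.03] -0.0005
[0.0003, -0.0002, 0.03] -0.0005
[0.0003, -0.0002, 0.03] -0.0005
--
```

Call:
arm_command(motion=[{"offset":[0.001,0,0.04],"spin":0},{"offset":[0,0,0.04],"spin":0},{"offset":[0,-0.001,0.035],"spin":0},{"offset":[0,0,0.025],"spin":0},{"offset":[0,0,0.01],"spin":0}])

```text
time_s: 3.62
ee_pos: [450.2, -191.0, 46.9]
ee_rot: [-179.9, -0.0, 75.4]
force: [0.2, 0.1, 0.1]
gripper_width: 60.0
gripper_force: 0.0
```

Call:
arm_command(motion=[{"offset":[0,0,0],"spin":0},{"offset":[0,0,0],"spin":0},{"offset":[0,0,0],"spin":0},{"offset":[0,0,0],"spin":0},{"offset":[0,0,0],"spin":0}], jaw=0.005, newtons=45)

```text
time_s: 4.25
ee_pos: [451.1, -190.1, 48.3]
ee_rot: [-180.0, 0.0, 75.6]
force: [-1.5, 0.2, 2.9]
gripper_width: 15.3
gripper_force: 45.0
```

```bash
python3 - <<'E'
from plan import *
s=env.state(); print(s['gripper_width'],s['gripper_force'],s['force'],s['torque'],s['ee_pos'],s['ee_rot'])
p,_=env.grab_frame('top'); q,_=env.grab_frame('side')
im=np.hstack([cv2.resize(p[250:335,285:385],None,fx=4,fy=4,interpolation=cv2.INTER_CUBIC),cv2.resize(q[255:340,250:350],None,fx=4,fy=4,interpolation=cv2.INTER_CUBIC)])
cv2.imwrite('pics/g1.png',im)
E
```

```text
15.251632627777262 45.00039517879486 [-1.51104771  0.2405464   2.90202732] [0.07103448 0.29965282 0.02178952] [ 451.13630618 -190.11684026   48.25825171] [-1.79977517e+02  7.10826578e-03  7.55843241e+01]
```

View pics/g1.png

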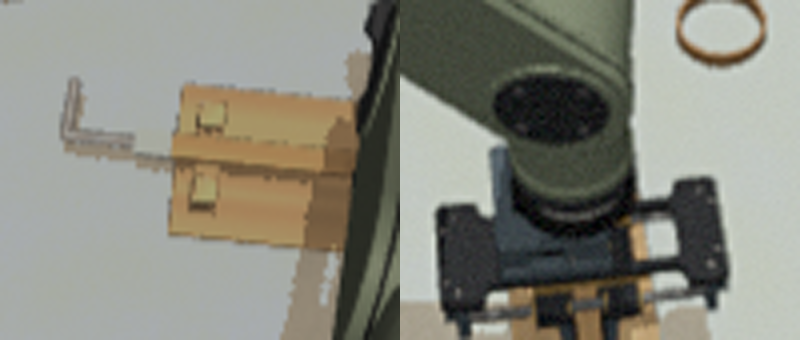

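```bash
python3 - <<'E'
from plan import *
plan([(451.1,-190.1,148,75.6,5),(526,-39,262,91.9,5)])
E
```

```text
t 4.35 at [ 451.1 -190.1   48.3] [-1.7998e+02  1.0000e-02  7.5570e+01] F [-2.8  0.3  4.2] w 16.0
[0.0, -0.0, -0.0199] -0.0001
[0.0, -0.0, -0.0199] -0.0001
[0.0, -0.0, -0.0199] -0.0001
[0.0, -0.0, -0.0199] -0.0001
[0.0, -0.0, -0.0199] -0.0001
--
[0.033, 0.007, -0.0228] -0.0569
[0.0325, 0.0089, -0.0228] -0.0569
[0.032, 0.0107, -0.0228] -0.0569
[0.0313, 0.0125, -0.0228] -0.0569
[0.0306, 0.0143, -0.0228] -0.0569
--
```

Call:
arm_command(motion=[{"offset":[0,0,-0.01],"spin":0},{"offset":[0,0,-0.02],"spin":0},{"offset":[0,0,-0.025],"spin":0},{"offset":[0,0,-0.025],"spin":0},{"offset":[0,0,-0.02],"spin":0}])

```text
time_s: 4.97
ee_pos: [451.8, -190.4, 149.4]
ee_rot: [179.9, 0.0, 75.6]
force: [1.1, 0.5, -1.7]
gripper_width: 15.6
gripper_force: 45.0
```

Call:
arm_command(motion=[{"offset":[0.033,0.007,-0.023],"spin":-0.057},{"offset":[0.0325,0.009,-0.023],"spin":-0.057},{"offset":[0.032,0.0105,-0.023],"spin":-0.057},{"offset":[0.0315,0.0125,-0.023],"spin":-0.057},{"offset":[0.0305,0.0145,-0.022],"spin":-0.057}])

```text
time_s: 5.6
ee_pos: [526.9, -38.1, 263.1]
ee_rot: [180.0, 0.0, 92.0]
force: [0.7, 0.8, -1.4]
gripper_width: 15.9
gripper_force: 45.0
```

Call:
arm_command(motion=[{"offset":[0,0,0],"spin":0},{"offset":[0,0,0],"spin":0},{"offset":[0,0,0],"spin":0}])

```text
time_s: 5.98
ee_pos: [525.7, -39.8, 261.1]
ee_rot: [-179.9, 0.0, 91.8]
force: [-0.2, -0.9, -0.9]
gripper_width: 15.3
gripper_force: 45.0
```

```bash
python3 - <<'E'
from plan import *
s=env.state(); print(s['force'],s['torque'],s['ee_pos'],s['ee_rot'],s['gripper_width'])
p,_=env.grab_frame('top'); q,_=env.grab_frame('side'); cv2.imwrite('pics/t2.png',p); cv2.imwrite('pics/s2.png',q)
tcp=np.array(s['ee_pos']); R=Ro.from_euler('z',s['ee_rot'][2]-90,degrees=True).as_matrix()
im=[]
for n,I in(('top',p),('side',q)):
    print(n,[(k,proj(M[n],tcp+[0,0,5]+R@v).round(1)) for k,v in(('end',[0,170,0]),('corner',[0,209,0]),('tip',[38,209,0]))])
    for k in('pole_end','eye'): print(n,k,[(round(r['score'],2),np.round(r['location'],1)) for r in env.pinpoint(n,k)])
    c=proj(M[n],tcp+[0,0,5]+R@[20,240,0]).astype(int); x,y=max(c[0]-55,0),max(c[1]-55,0); print(n,'crop',x,y); im.append(cv2.resize(I[y:y+110,x:x+110],(396,396),interpolation=cv2.INTER_CUBIC))
cv2.imwrite('pics/c2.png',np.hstack(im))
E
```

```text
[-0.23793903 -0.94558003 -0.86936431] [-0.05167826 -0.11358259  0.0403394 ] [525.69947627 -39.84504946 261.12476669] [-1.79887821e+02  7.84425886e-03  9.18172719e+01] 15.296817919111046
top [('end', array([244.2, 271.6])), ('corner', array([225.9, 274.9])), ('tip', array([223.5, 257.4]))]
top pole_end [(0.59, array([247.1, 270.1]))]
top eye [(0.82, array([161.3, 260.7]))]
top crop 155 213
side [('end', array([276.1, 192.5])), ('corner', array([271.2, 183.6])), ('tip', array([284. , 179.8]))]
side pole_end [(0.86, array([278.3, 188.7]))]
side eye []
side crop 219 119
```

View pics/c2.png

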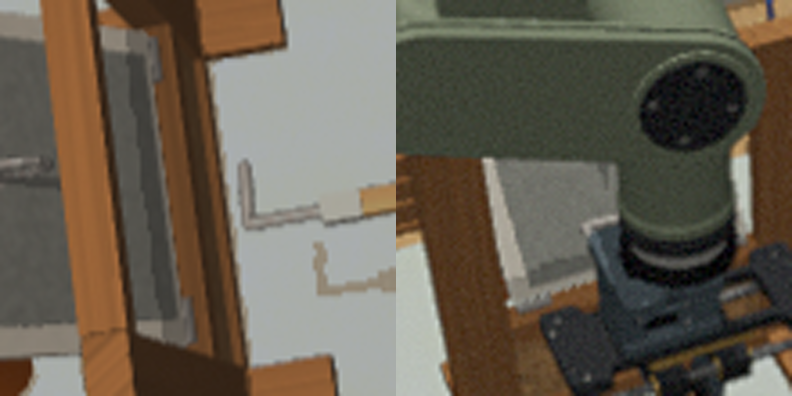

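```bash
python3 - <<'E'
from plan import *
plan([(521.5,89.2,262.8,91.9,5)])
E
```

```text
t 6.28 at [526.4 -39.5 261.8] [-179.98    0.     91.85] F [ 0.8  0.1 -0.5] w 15.8
[0.0258, -0.0001, -0.0002] -0.0002
[0.0258, -0.0001, -0.0002] -0.0002
[0.0258, -0.0001, -0.0002] -0.0002
[0.0258, -0.0001, -0.0002] -0.0002
[0.0258, -0.0001, -0.0002] -0.0002
--
```

Call:
arm_command(motion=[{"offset":[0.02,0,0],"spin":0},{"offset":[0.03,0,0],"spin":0},{"offset":[0.03,0,0],"spin":0},{"offset":[0.03,0,-0.001],"spin":0},{"offset":[0.019,0,0],"spin":0}])

```text
time_s: 6.9
ee_pos: [522.2, 90.8, 263.0]
ee_rot: [180.0, 0.0, 91.9]
force: [0.3, -0.5, -1.3]
gripper_width: 15.8
gripper_force: 45.0
```

Call:
arm_command(motion=[{"offset":[0,0,0],"spin":0},{"offset":[0,0,0],"spin":0}])

```text
time_s: 7.15
ee_pos: [522.4, 89.1, 262.9]
ee_rot: [-180.0, 0.1, 91.9]
force: [0.1, 0.7, -0.8]
gripper_width: 15.2
gripper_force: 45.0
```

```bash
cat > look.py <<'E'
from plan import *
import sys
n=sys.argv[1]
s=env.state(); print(s['time_s'],'F',np.round(s['force'],1),s['ee_pos'].round(1),s['ee_rot'].round(2),s['gripper_width'])
p,_=env.grab_frame('top'); q,_=env.grab_frame('side'); cv2.imwrite(f'pics/t{n}.png',p)
tcp=np.array(s['ee_pos']); R=Ro.from_euler('z',s['ee_rot'][2]-91.9+1.9,degrees=True).as_matrix()
print([(k,proj(M['top'],tcp+[0,0,4.7]+R@v).round(1)) for k,v in(('corner',[0,211,0]),('tip',[38,211,0]))])
print('eye',[(round(r['score'],2),np.round(r['location'],1)) for r in env.pinpoint('top','eye')],'end',[(round(r['score'],2),np.round(r['location'],1)) for r in env.pinpoint('top','pole_end')])
a=cv2.resize(p[230:300,120:240],(800,467),interpolation=cv2.INTER_CUBIC)
cv2.imwrite(f'pics/c{n}.png',a)
E
python3 look.py 3
```

```text
7.15 F [ 0.1  0.7 -0.8] [522.4  89.1 262.9] [-1.7999e+02  5.0000e-02  9.1870e+01] 15.212951860076211
[('corner', array([164. , 285.4])), ('tip', array([162. , 267.8]))]
eye [(0.62, array([154.6, 315. ])), (0.55, array([161.5, 260. ])), (0.27, array([388.8, 215.6]))] end [(0.82, array([182.2, 280.8])), (0.69, array([155.5, 314.7]))]
```

View pics/c3.png

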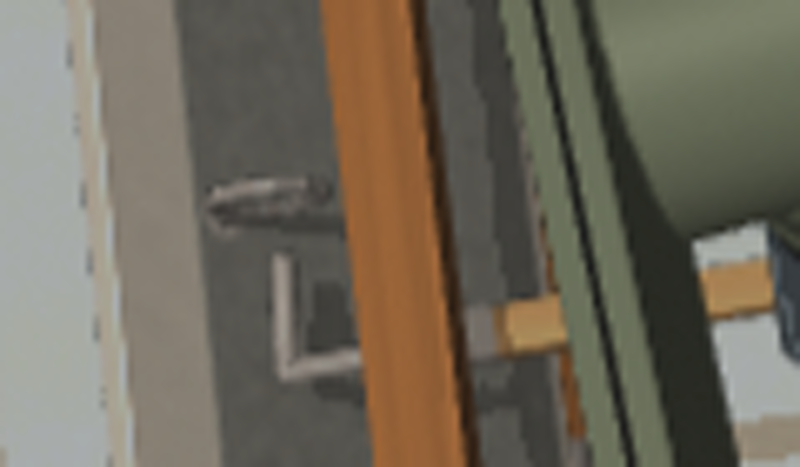

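Call:
arm_command(motion=[{"offset":[0.003,0,0],"spin":0},{"offset":[0,0.006,0],"spin":0},{"offset":[0,0.006,0],"spin":0},{"offset":[0,0.005,0],"spin":0},{"offset":[0,0.004,0],"spin":0}])

```text
time_s: 7.98
ee_pos: [543.6, 93.5, 262.8]
ee_rot: [-180.0, 0.0, 91.9]
force: [0.7, 0.1, -1.3]
gripper_width: 15.5
gripper_force: 45.0
```

Call:
arm_command(motion=[{"offset":[0,0.003,0],"spin":0},{"offset":[0,0.003,0],"spin":0},{"offset":[0,0,0],"spin":0},{"offset":[0,0,0],"spin":0}])

```text
time_s: 8.48
ee_pos: [549.1, 93.7, 262.9]
ee_rot: [-180.0, 0.0, 91.9]
force: [0.1, 1.0, -1.7]
gripper_width: 15.6
gripper_force: 45.0
```

```bash
python3 look.py 4
```

```text
8.475 F [ 0.1  1.  -1.7] [549.1  93.7 262.9] [-1.7999e+02  1.0000e-02  9.1890e+01] 15.571960914560933
[('corner', array([160.8, 273.3])), ('tip', array([158.9, 255.8]))]
eye [(0.81, array([161.9, 258.1]))] end [(0.86, array([182.5, 268.6])), (0.63, array([157.8, 316.5]))]
```

View pics/c4.png

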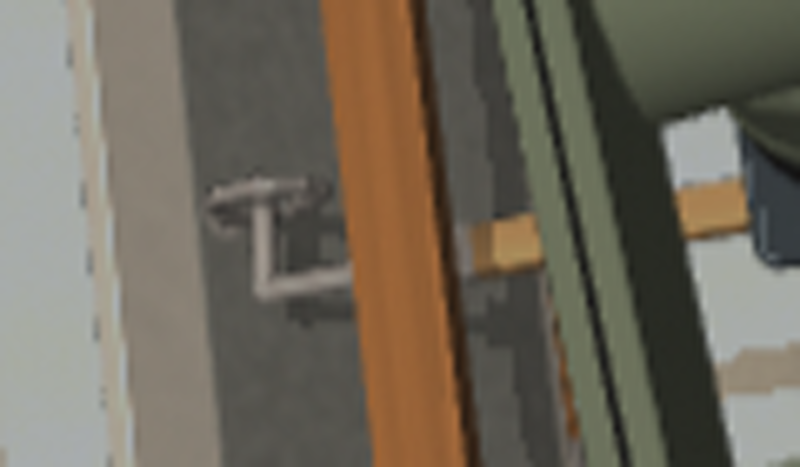

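Call:
arm_command(motion=[{"offset":[0,0.005,0],"spin":0},{"offset":[0,0.005,0],"spin":0},{"offset":[0,0.002,0],"spin":0},{"offset":[0,0,0],"spin":0}])

```text
time_s: 9.18
ee_pos: [561.4, 94.1, 262.8]
ee_rot: [-180.0, 0.0, 91.9]
force: [-0.1, -0.2, -1.5]
gripper_width: 15.6
gripper_force: 45.0
```

Call:
arm_command(motion=[{"offset":[-0.004,0,-0.002],"spin":0},{"offset":[-0.004,0,-0.001],"spin":0},{"offset":[-0.004,0,-0.001],"spin":0},{"offset":[-0.003,0,-0.001],"spin":0},{"offset":[-0.003,0,-0.001],"spin":0}])

```text
time_s: 9.8
ee_pos: [561.7, 77.4, 268.7]
ee_rot: [-180.0, -0.2, 91.9]
force: [0.2, 6.0, -3.5]
gripper_width: 15.6
gripper_force: 45.0
```

Call:
arm_command(motion=[{"offset":[-0.003,0,-0.001],"spin":0},{"offset":[-0.004,0,-0.001],"spin":0},{"offset":[0,0,0],"spin":0}])

```text
time_s: 10.18
ee_pos: [561.9, 70.0, 270.7]
ee_rot: [-180.0, -0.1, 91.9]
force: [-0.0, 4.6, -2.4]
gripper_width: 15.8
gripper_force: 45.0
```

```bash
python3 look.py 5
```

```text
10.175 F [-0.   4.6 -2.4] [561.9  70.  270.7] [-1.7998e+02 -1.2000e-01  9.1890e+01] 15.795458281349983
[('corner', array([170.4, 265.1])), ('tip', array([168.4, 247.7]))]
eye [(0.89, array([166.1, 257.5]))] end [(0.73, array([192.4, 258.5])), (0.6, array([309. , 207.6]))]
```

View pics/c5.png

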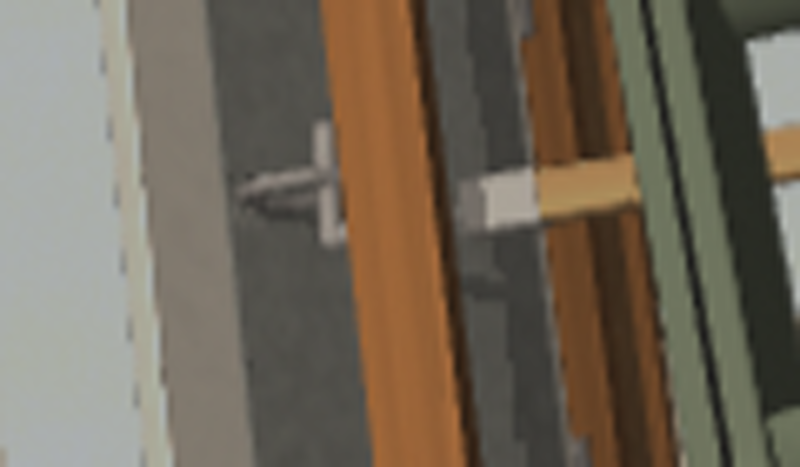

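Call:
arm_command(motion=[{"offset":[-0.005,0,-0.001],"spin":0},{"offset":[-0.005,0,-0.001],"spin":0},{"offset":[-0.005,0,0],"spin":0},{"offset":[-0.005,0,-0.001],"spin":0},{"offset":[-0.005,0,0],"spin":0}])

```text
time_s: 11.0
ee_pos: [562.7, 45.4, 273.8]
ee_rot: [-180.0, -0.2, 91.9]
force: [0.1, 6.0, -3.7]
gripper_width: 15.6
gripper_force: 45.0
```

Call:
arm_command(motion=[{"offset":[-0.005,0,0],"spin":0},{"offset":[-0.005,0,0],"spin":0},{"offset":[-0.005,0,0],"spin":0},{"offset":[-0.004,0,0],"spin":0},{"offset":[-0.004,0,0.001],"spin":0}])

```text
time_s: 11.62
ee_pos: [563.5, 22.7, 272.9]
ee_rot: [180.0, -0.2, 91.9]
force: [0.1, 6.6, -2.2]
gripper_width: 15.8
gripper_force: 45.0
```

Call:
arm_command(motion=[{"offset":[-0.003,0,0],"spin":0},{"offset":[-0.003,0,0.001],"spin":0},{"offset":[-0.003,0,0],"spin":0},{"offset":[-0.002,0,0.001],"spin":0},{"offset":[0,0,0],"spin":0}])

```text
time_s: 12.25
ee_pos: [563.9, 11.7, 271.0]
ee_rot: [180.0, -0.2, 91.9]
force: [0.1, 5.7, -1.8]
gripper_width: 15.5
gripper_force: 45.0
```

```bash
cat > ang.py <<'E'
from plan import *
s=env.state(); print(s['time_s'],'F',np.round(s['force'],1),s['ee_pos'].round(1),s['ee_rot'].round(2))
p,d=env.grab_frame('top'); cv2.imwrite('pics/a%d.png'%(s['time_s']*100),p)
G=np.array([[world(M['top'],u,v,d[v,u]) for u in range(100,260)] for v in range(150,350)]).reshape(-1,3)
R=Ro.from_euler('z',1.9,degrees=True).as_matrix(); rel=(G-[575,246.3,130])@R
# grey/white panel top edge: points of high z behind the rail, and lower panel under the rail
m=(abs(rel[:,0])<100)&(rel[:,1]>-40)&(rel[:,2]>15)&(rel[:,2]<205)&(rel[:,1]<170); q=rel[m]
for lo in range(20,205,15):
    k=q[(q[:,2]>=lo)&(q[:,2]<lo+15)]
    if len(k)>15: print(lo,len(k),np.percentile(k[:,1],[10,50,90]).round(1))
E
python3 ang.py
```

```text
12.25 F [ 0.1  5.7 -1.8] [563.9  11.7 271. ] [179.99  -0.2   91.9 ]
20 164 [-4.8 -3.6 -2.2]
35 146 [-3.  -1.8 -0. ]
50 161 [-1.   0.4  1.9]
65 188 [1.2 2.2 3.7]
80 210 [3.  4.1 5.6]
95 200 [5.  6.1 7.4]
110 32 [6.3 6.8 7.4]
125 20 [-13.2  -7.4  -0.5]
140 96 [-34.8 -24.5 -19.6]
155 27 [-25.1 -18.2  -8.1]
170 221 [23.2 26.8 29.6]
185 231 [-12.4  22.9  27.4]
200 47 [-12.8 -12.3 -11.9]
```

Call:
arm_command(motion=[{"offset":[-0.003,0,0.001],"spin":0},{"offset":[-0.003,0,0],"spin":0},{"offset":[-0.003,0,0.001],"spin":0},{"offset":[-0.003,0,0],"spin":0},{"offset":[-0.002,0,0.001],"spin":0}])

```text
time_s: 12.92
ee_pos: [564.3, -2.0, 268.0]
ee_rot: [180.0, -0.2, 91.9]
force: [0.9, 7.3, -1.1]
gripper_width: 15.8
gripper_force: 45.0
```

Call:
arm_command(motion=[{"offset":[-0.001,0,0],"spin":0},{"offset":[-0.001,0,0],"spin":0},{"offset":[0,0,0],"spin":0}])

```text
time_s: 13.3
ee_pos: [564.3, -4.0, 267.8]
ee_rot: [-180.0, -0.2, 91.9]
force: [0.7, 6.3, -2.4]
gripper_width: 15.8
gripper_force: 45.0
```

```bash
python3 ang.py
```

```text
13.3 F [ 0.7  6.3 -2.4] [564.3  -4.  267.8] [-179.98   -0.22   91.9 ]
20 113 [-7.4 -6.8 -5.4]
35 117 [-7.  -6.4 -5.3]
50 127 [-6.8 -6.1 -5.1]
65 133 [-6.3 -5.7 -4.8]
80 121 [-6.1 -5.4 -4.1]
95 143 [-5.8 -5.2 -4.2]
110 152 [-5.4 -4.9 -4. ]
125 180 [-15.9  -4.7  -3.6]
140 247 [-37.   -4.4  -3. ]
155 59 [-36.3 -16.8  -3.8]
185 69 [-12.6 -12.1 -11.7]
200 55 [-12.8 -12.2 -11.7]
```

Call:
arm_command(motion=[{"offset":[-0.001,0,0],"spin":0},{"offset":[0,0,0],"spin":0}])

```text
time_s: 13.6
ee_pos: [564.3, -5.0, 267.7]
ee_rot: [-180.0, -0.2, 91.9]
force: [0.4, 7.0, -2.7]
gripper_width: 15.9
gripper_force: 45.0
```

Call:
arm_command(motion=[{"offset":[-0.001,0,0],"spin":0},{"offset":[0,0,0],"spin":0}])

```text
time_s: 13.85
ee_pos: [564.4, -6.0, 267.7]
ee_rot: [-180.0, -0.2, 91.9]
force: [-0.4, 7.8, -3.2]
gripper_width: 15.4
gripper_force: 45.0
```

Call:
arm_command(motion=[{"offset":[-0.0005,0,0],"spin":0},{"offset":[0,0,0],"spin":0}])

```text
time_s: 14.1
ee_pos: [564.4, -6.4, 267.6]
ee_rot: [-180.0, -0.2, 91.9]
force: [0.2, 7.2, -2.5]
gripper_width: 15.6
gripper_force: 45.0
```

```bash
python3 ang.py
```

```text
14.1 F [ 0.2  7.2 -2.5] [564.4  -6.4 267.6] [-179.97   -0.22   91.91]
20 105 [-7.8 -7.2 -5.7]
35 115 [-7.8 -7.  -6.2]
50 110 [-7.7 -7.1 -5.7]
65 118 [-7.5 -7.  -5.8]
80 121 [-7.6 -7.  -6.1]
95 130 [-7.5 -6.9 -5.5]
110 138 [-7.5 -6.9 -5.4]
125 168 [-18.7  -6.9  -6. ]
140 250 [-37.   -6.6  -4.7]
155 136 [-29.6  -5.1  -4.5]
185 68 [-12.6 -12.1 -11.8]
200 56 [-12.8 -12.2 -11.8]
```

Call:
arm_command(motion=[{"offset":[-0.0005,0,0],"spin":0},{"offset":[0,0,0],"spin":0}])

```text
time_s: 14.4
ee_pos: [564.4, -6.9, 267.5]
ee_rot: [-180.0, -0.2, 91.9]
force: [1.1, 7.8, -2.6]
gripper_width: 15.8
gripper_force: 45.0
```

Call:
arm_command(motion=[{"offset":[-0.0005,0,0],"spin":0},{"offset":[0,0,0],"spin":0}])

```text
time_s: 14.65
ee_pos: [564.4, -7.0, 267.5]
ee_rot: [-180.0, -0.3, 91.9]
force: [1.1, 8.6, -3.9]
gripper_width: 15.9
gripper_force: 45.0
```

Call:
arm_command(motion=[{"offset":[-0.0005,0,0],"spin":0},{"offset":[0,0,0],"spin":0}])

```text
time_s: 14.9
ee_pos: [564.3, -7.1, 267.4]
ee_rot: [-180.0, -0.3, 91.9]
force: [0.9, 10.1, -3.3]
gripper_width: 15.4
gripper_force: 45.0
```

Call:
arm_command(motion=[{"offset":[-0.0003,0,0],"spin":0},{"offset":[0,0,0],"spin":0}])

```text
time_s: 15.15
ee_pos: [564.4, -7.1, 267.4]
ee_rot: [-179.9, -0.4, 91.9]
force: [0.2, 10.9, -3.8]
gripper_width: 16.0
gripper_force: 45.0
```

```bash
python3 ang.py
```

```text
15.15 F [ 0.2 10.9 -3.8] [564.4  -7.1 267.4] [-179.95   -0.35   91.92]
20 105 [-7.7 -7.3 -5.8]
35 107 [-7.8 -7.2 -6.5]
50 106 [-7.8 -7.3 -6.1]
65 121 [-7.9 -7.3 -6.3]
80 121 [-7.8 -7.3 -6.4]
95 128 [-7.8 -7.3 -6.6]
110 133 [-7.8 -7.3 -6.3]
125 173 [-18.4  -7.4  -6.4]
140 233 [-16.6  -7.1  -5.2]
155 168 [-27.7  -5.7  -4.9]
185 65 [-12.6 -12.1 -11.7]
200 59 [-12.8 -12.2 -11.8]
```

Call:
arm_command(motion=[{"offset":[0.003,0,0],"spin":0},{"offset":[0.004,0,-0.001],"spin":0},{"offset":[0.004,0,-0.001],"spin":0},{"offset":[0.0015,0,0],"spin":0},{"offset":[0,0,0],"spin":0}])

```text
time_s: 15.82
ee_pos: [564.2, 2.3, 270.0]
ee_rot: [180.0, 0.0, 91.9]
force: [-0.1, -0.8, -1.6]
gripper_width: 15.7
gripper_force: 45.0
```

Call:
arm_command(motion=[{"offset":[0,0,0],"spin":0},{"offset":[0,0,0],"spin":0}])

```text
time_s: 16.08
ee_pos: [564.2, 2.2, 269.9]
ee_rot: [180.0, 0.0, 91.9]
force: [-0.3, -0.6, -0.6]
gripper_width: 15.7
gripper_force: 45.0
```

```bash
python3 ang.py; python3 look.py 6; python3 - <<'E'
from h import *
p=cv2.imread('pics/t6.png'); cv2.imwrite('pics/c6.png',cv2.resize(p[230:300,150:250],(800,560),interpolation=cv2.INTER_CUBIC))
E
```

```text
16.075 F [-0.3 -0.6 -0.6] [564.2   2.2 269.9] [1.800e+02 1.000e-02 9.188e+01]
20 89 [-7.9 -7.4 -5.8]
35 89 [-7.8 -7.3 -6.2]
50 112 [-8.  -7.3 -6.1]
65 121 [-7.9 -7.3 -6.6]
80 114 [-7.8 -7.3 -6.3]
95 126 [-7.8 -7.3 -6.3]
110 136 [-7.8 -7.2 -6.2]
125 170 [-17.6  -7.3  -6.3]
140 289 [-32.7  -7.3  -5.2]
155 160 [-28.8  -5.6  -4.9]
185 67 [-12.6 -12.1 -11.6]
200 55 [-12.8 -12.3 -11.9]
16.125 F [ 1.2 -0.5 -0.9] [564.2   2.2 269.9] [-1.800e+02  1.000e-02  9.188e+01] 15.656326218600421
[('corner', array([202.5, 259.5])), ('tip', array([200.2, 242.2]))]
eye [(0.71, array([202.1, 251.8])), (0.69, array([203.9, 263.7]))] end [(0.84, array([223.7, 255.6]))]
```

View pics/c6.png

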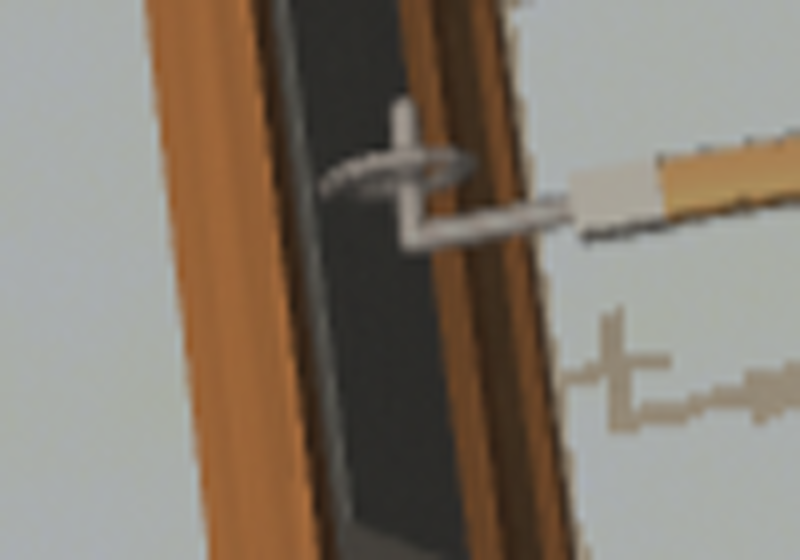

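Call:
arm_command(motion=[{"offset":[0,-0.006,0],"spin":0},{"offset":[0,-0.008,0],"spin":0},{"offset":[0,-0.01,0],"spin":0},{"offset":[0,-0.012,0],"spin":0},{"offset":[0,-0.01,0],"spin":0}])

```text
time_s: 16.95
ee_pos: [517.2, 0.8, 270.1]
ee_rot: [180.0, 0.0, 91.9]
force: [-0.6, -0.4, -1.5]
gripper_width: 15.7
gripper_force: 45.0
```

Call:
arm_command(motion=[{"offset":[0,0,0],"spin":0},{"offset":[-0.02,0,0],"spin":0},{"offset":[-0.03,0,0],"spin":0},{"offset":[-0.03,0,0],"spin":0},{"offset":[-0.02,0,0],"spin":0}])

```text
time_s: 17.58
ee_pos: [521.9, -100.3, 269.9]
ee_rot: [180.0, 0.0, 91.9]
force: [0.7, 0.2, -1.6]
gripper_width: 15.8
gripper_force: 45.0
```

```bash
python3 ang.py|tail -9; python3 - <<'E'
from plan import *
plan([(451.1,-190.1,150,75.6,6),(451.1,-190.1,48.3,75.6,6)])
E
```

```text
65 112 [-7.8 -7.2 -6.5]
80 122 [-7.9 -7.3 -6.2]
95 126 [-7.8 -7.2 -6.6]
110 136 [-7.7 -7.3 -6. ]
125 174 [-21.8  -7.4  -6.6]
140 211 [-7.8 -7.1 -5.2]
155 168 [-28.5  -5.6  -5. ]
185 66 [-12.6 -12.2 -11.8]
200 63 [-12.7 -12.3 -11.8]
t 17.62 at [ 522.  -102.3  269.8] [1.7998e+02 1.4000e-01 9.1790e+01] F [ 0.8 -1.8 -2. ] w 15.5
[-0.0143, -0.0123, 0.02] 0.0471
[-0.0148, -0.0116, 0.02] 0.0471
[-0.0153, -0.0109, 0.02] 0.0471
[-0.0158, -0.0101, 0.02] 0.0471
[-0.0163, -0.0094, 0.02] 0.0471
[-0.0167, -0.0086, 0.02] 0.0471
--
[-0.0, -0.0, 0.0169] -0.0
[-0.0, -0.0, 0.0169] -0.0
[-0.0, -0.0, 0.0169] -0.0
[-0.0, -0.0, 0.0169] -0.0
[-0.0, -0.0, 0.0169] -0.0
[-0.0, -0.0, 0.0169] -0.0
--
```

Call:
arm_command(motion=[{"offset":[-0.0145,-0.0125,0.02],"spin":0.047},{"offset":[-0.015,-0.0115,0.02],"spin":0.047},{"offset":[-0.0155,-0.011,0.02],"spin":0.047},{"offset":[-0.016,-0.01,0.02],"spin":0.047},{"offset":[-0.0165,-0.0095,0.02],"spin":0.047}])

```text
time_s: 18.25
ee_pos: [462.3, -173.3, 169.4]
ee_rot: [180.0, -0.0, 78.3]
force: [0.4, -0.8, -0.8]
gripper_width: 15.7
gripper_force: 45.0
```

Call:
arm_command(motion=[{"offset":[-0.0165,-0.0085,0.02],"spin":0.047},{"offset":[0,0,0.03],"spin":0},{"offset":[0,0,0.02],"spin":0},{"offset":[0,0,0],"spin":0},{"offset":[0,0,0],"spin":0}])

```text
time_s: 18.88
ee_pos: [451.5, -187.8, 100.8]
ee_rot: [179.9, 0.0, 75.7]
force: [0.2, 0.3, -0.7]
gripper_width: 15.5
gripper_force: 45.0
```

```bash
python3 - <<'E'
from plan import *
plan([(451.1,-190.1,48.3,75.6,1)])
s=env.state(); p,d=env.grab_frame('top'); cv2.imwrite('pics/t7.png',p)
tcp=np.array(s['ee_pos']); R=Ro.from_euler('z',s['ee_rot'][2]-90,degrees=True).as_matrix()
for k,v in(('tail',[0,-170,4]),('end',[0,170,4]),('corner',[0,211,0]),('tip',[38,211,0])):
    c=proj(M['top'],tcp+[0,0,4.7]+R@v); print(k,c.round(1))
    if k in('tail','corner'): cv2.circle(p,tuple(np.round(c).astype(int)),0,(0,0,255),-1)
print([(round(r['score'],2),np.round(r['location'],1)) for r in env.pinpoint('top','pole_end')])
cv2.imwrite('pics/c7.png',cv2.resize(p[250:340,285:485],(800,360),interpolation=cv2.INTER_NEAREST))
E
```

```text
t 18.88 at [ 451.5 -187.8  100.8] [1.7991e+02 1.0000e-02 7.5750e+01] F [ 0.2  0.3 -0.7] w 15.5
[-0.0023, 0.0002, 0.0525] 0.0026
--
tail [457.6 297.5]
end [317.4 283. ]
corner [300.7 281.5]
tip [302.4 266.2]
[(0.74, array([317.3, 280.2]))]
```

View pics/c7.png

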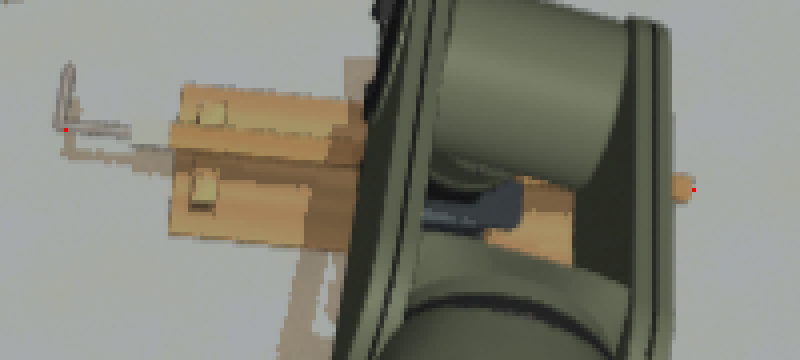

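Call:
arm_command(motion=[{"offset":[-0.002,0,0.01],"spin":0.002},{"offset":[0,0,0.015],"spin":0},{"offset":[0,0,0.012],"spin":0},{"offset":[0,0,0.008],"spin":0},{"offset":[0,0,0.004],"spin":0}])

```text
time_s: 19.6
ee_pos: [450.1, -189.7, 50.4]
ee_rot: [-180.0, -0.0, 75.6]
force: [0.1, -0.2, -0.7]
gripper_width: 15.8
gripper_force: 45.0
```

Call:
arm_command(motion=[{"offset":[0,0,0.002],"spin":0},{"offset":[0,0,0.001],"spin":0},{"offset":[0,0,0],"spin":0},{"offset":[0,0,0],"spin":0}])

```text
time_s: 20.1
ee_pos: [450.4, -189.8, 48.3]
ee_rot: [180.0, 0.0, 75.6]
force: [0.1, 1.0, 0.3]
gripper_width: 15.4
gripper_force: 45.0
```

Call:
arm_command(motion=[{"offset":[0,0,0],"spin":0},{"offset":[0,0,0],"spin":0},{"offset":[0,0,0],"spin":0},{"offset":[0,0,0],"spin":0}], jaw=0.05)

```text
time_s: 20.6
ee_pos: [450.2, -189.7, 48.0]
ee_rot: [180.0, 0.0, 75.6]
force: [-0.0, 0.0, 0.3]
gripper_width: 49.9
gripper_force: 0.0
```

Call:
arm_command(motion=[{"offset":[0,0,-0.01],"spin":0},{"offset":[0,0,-0.03],"spin":0},{"offset":[0,0,-0.05],"spin":0},{"offset":[0,0,-0.05],"spin":0},{"offset":[0,0,-0.03],"spin":0}])

```text
time_s: 21.22
ee_pos: [450.9, -190.0, 221.4]
ee_rot: [179.7, 0.0, 75.6]
force: [-0.3, -1.0, -0.4]
gripper_width: 49.7
gripper_force: 0.0
```

Call:
arm_command(motion=[{"offset":[-0.05,-0.02,0],"spin":0},{"offset":[-0.05,-0.02,0],"spin":0},{"offset":[-0.05,-0.02,0],"spin":0},{"offset":[-0.05,-0.02,0],"spin":0},{"offset":[-0.04,-0.01,0],"spin":0}])

```text
time_s: 21.85
ee_pos: [301.8, -401.2, 218.8]
ee_rot: [180.0, 0.0, 75.5]
force: [-0.1, -0.5, -0.2]
gripper_width: 50.0
gripper_force: 0.0
```

```bash
python3 ang.py|head -9; python3 - <<'E'
from plan import *
p,d=env.grab_frame('top'); q,_=env.grab_frame('side'); t0=cv2.imread('pics/top0.png')
im=np.zeros((600,800,3),np.uint8); im[:300,:400]=cv2.resize(p,(400,300)); im[:300,400:]=cv2.resize(q,(400,300))
im[300:,:]=cv2.resize(p[255:330,290:465],(800,300),interpolation=cv2.INTER_CUBIC)
cv2.imwrite('pics/f.png',im)
T=onz(M['top'],452.8,299.5,57)
G=np.array([[world(M['top'],u,v,d[v,u]) for u in range(290,460)] for v in range(258,330)]).reshape(-1,3)
a=np.array([.248,.969]);s=(G[:,:2]-[451.3,-190]);off=s[:,0]*a[1]-s[:,1]*a[0];al=s@a
m=(abs(off)<11)&(G[:,2]>54)&(G[:,2]<68)&(abs(al)<180)
vx,vy,x0,y0=cv2.fitLine(G[m][:,:2].astype(np.float32),cv2.DIST_HUBER,0,.01,.01).ravel()
print('yaw',np.degrees(np.arctan(vy/vx))-90,x0,y0,'along',np.percentile(al[m],[.5,99.5]),'off',off[m].mean())
for lo in range(-180,180,60):
    k=m&(al>=lo)&(al<lo+60); print(lo,G[k][:,2].mean().round(1),off[k].mean().round(1))
E
```

```text
21.85 F [-0.1 -0.5 -0.2] [ 301.8 -401.2  218.8] [1.7996e+02 5.0000e-02 7.5550e+01]
20 104 [-7.9 -7.2 -6.5]
35 106 [-7.8 -7.3 -6.3]
50 117 [-7.9 -7.2 -6.3]
65 117 [-7.8 -7.2 -6.1]
80 117 [-7.9 -7.3 -6.3]
95 129 [-7.8 -7.2 -6.5]
110 135 [-7.7 -7.2 -6.5]
125 170 [-22.7  -7.3  -6.6]
yaw -14.294662 452.6422 -188.3291 along [-167.44744012  173.21478159] off 1.0072149615756658
-180 60.0 1.1
-120 60.2 1.0
-60 59.8 1.0
0 59.9 1.1
60 60.2 0.8
120 60.1 1.0
```

View pics/f.png

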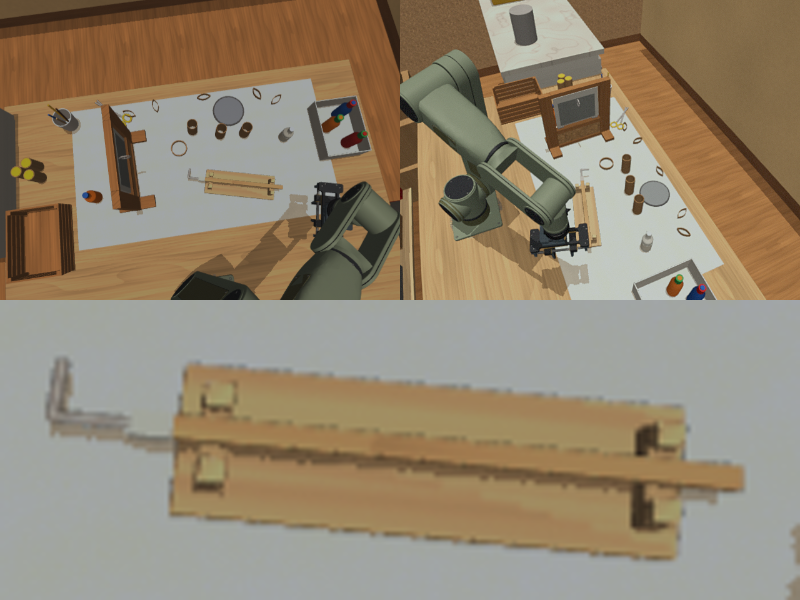

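The picture shows the pole level in both saddles, with the hook at the same end (peg near (58,390) in the crop). The flap is shut and the bystanders are where they were.

```bash
python3 -c "
from workcell import env
print(env.job_done())"
```

```text
the job is handed in; nothing more can be done
None
```

The flap is pulled fully shut to its stop, with the pole's force reading no more than about 12 N. The pole is unhooked and back level in both saddles with the hook at the same end, nothing else looks moved, and I handed the job in at about 22 s.

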